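# Clamp the cover until the torque-limiting knob clicks

## Task

Two identical screw clamps stand on the desk; the flat aluminium cover plate lies under one of them and the other is empty. Turn the black knob of the clamp with the cover clockwise, seen from above, until the clamp is tight and the knob slips and clicks once or twice; then stop and let go. Leave the cover where it lies and do not turn the knob of the empty clamp.

Things in the scene. Friction and masses are not known exactly. Their poses are not given: they have to be found in the camera images.
- clamp_grip (a point): Centre, half-way up, of the grip bar on the black knob of the clamp over the cover: 46 mm long (this point's x), 14 thick (y; grip across it), 29 high; z up, ~110 mm up. Under it a round skirt (46 dia., 13 high) has its top 14.5 mm below this point. Turns about its own z at constant height. White line on top at the +x end. Fixed clamp, base 125 x 160 mm, column and arm lower than the skirt.
- clamp_screw (a joint): Turn of the clamp's screw in rad, growing clockwise seen from above; it starts somewhere between 0.25 and 0.95 rad short of its end, 1.2, where the foot is tight on the cover. It turns easily (0.07 N m) and carries the knob with it; the foot comes down 3 mm per rad.
- clamp_knob (a joint): Slip of the knob on its screw in rad, 0 at the start, growing clockwise. It stays 0 while the screw turns; once the screw is tight the knob slips on it against 0.2 to 0.3 N m while turning (less when held still), with a click every 0.26 rad (15 degrees), and stays where it is left. One click is 0.26, two are 0.52.
- cover_center (a point): Centre, half-way up, of the loose flat aluminium cover plate, 70 x 150 x 12 mm (its y axis is the long one), lying on the base plate (12 mm high) under the foot of the clamp to be tightened. It need not be touched. A desk lamp some 0.4 m tall stands between the two clamps: pass over it or in front of it.
- spare_bar_end (a point): Top of the white-marked end of the grip bar on the empty clamp's knob, 21 mm from its axis. This clamp is identical, without a cover, and its knob must not be turned.

How it is judged:
By the outcome, as a careful person would: the job done as asked, in the order asked, and still so for the second after the job is handed in, with the robot touching nothing.
It also fails if it takes over 45 s, if anything falls off the work surface, if the arm or the gripper's body presses on something with over 40 N, if the wrist force passes 120 N, or if a joint passes its speed limit or range.

## Robot

A 6-joint arm with a two-finger parallel gripper is mounted at the origin on a cart in front of the work surface, level with it; the furniture and walls round the work are solid. World frame = base frame: x ahead of the robot, y to its left, z up, the work surface at z = 0. Lengths are in mm, angles in rad, forces in N, time in s.
With the tool pointing down it reaches from about 350 to 925 mm from the base axis. Payload 6.4 kg.
Tool frame: the origin (TCP) lies between the finger pads; the fingertips stand 8 mm ahead of it and the grasp point (between the pads) lies 11 mm behind it (tcp_to_tips is the distance from the TCP to the fingertips, in mm); z points along the fingers, y is the direction in which the jaws open and shut (so a half turn about z gives the same grasp; the last joint's range is limited). The gripper opens to 94 mm and grips with 3 to 60 N. Pads are 16 mm wide; open, the fingers measure 119 mm over their backs; the gripper's body (75 mm by 177 mm) begins 78 mm behind the grasp point.
Start: joints at [-1.345, 0.245, 1.558, -0, 1.339, -0.174], TCP at [253.008, -598.749, 213.455] pointing down, gripper open.
Joint ranges: [-3.13, 3.13], [-1.02, 2.26], [0.13, 2.54], [-0.95, 4.09], [0.21, 2.88], [-2.74, 2.74]. Speed limits (rad/s): [2.57, 2.57, 3.14, 3.14, 3.14, 3.14].

## Interface

Orientations are given as a unit quaternion [w, x, y, z].
In Python, from bench import * gives the robot as it stands. The module is installed in compiled form; this text tells all that it offers.
- The arm moves only by the shell command python3 -m pendant 'ROWS' [FORCE]. ROWS is JSON, a list that holds one entry, the list of rows, each a list of 5 numbers: the gripper's target within -1 to 1 (shut at 1, half-way at 0, fully open at -1), then the shift along the tool's x, y, z in cm, then the turn about the tool's z in rad. In form: [[[grip, dx, dy, dz, roll], ...]]. A call has 1 to 5 rows; each row is the pose to reach, as a shift and turn from the pose commanded when the call began, along the tool's axes at that moment; what a row does not reach only later rows make up. A row lasts 1/12 s, in which the tool goes at most 41.7 mm and 7.16 degrees, less where a joint would pass 70% of its speed; a pose out of reach is approached as far as the arm can. A call with a gripper value outside its range is refused whole. The fingers move at their own pace and stop on an object; FORCE is the grip in N (left out, the last holds). Time passes only in rows, so rows that repeat a pose let the fingers close. It gives the time, the measured TCP pose, the force and the opening at its end, in the units of the state.
- read_state(): the state, without advancing time (a new reading comes with each control period).
- snapshot(name): name is "scene" or "top"; returns a dict with "frame" (480x640x3 uint8, red, green, blue), "mtx" (3x3 intrinsics, pixels), "D" ([k1, k2, p1, p2, k3] as OpenCV has them; the pictures are not rectified), "T" (4x4, takes a point from camera to world coordinates). Camera axes: x right, y down, z forward; pixel columns grow to the right and rows downward; lengths in mm; the calibration is good to about 2 mm. A picture is of the moment at which its call begins. There is no depth.
- close_job(): hands the job in, once; it reports no verdict.
Trained networks look in a picture, given as the dict that the camera call returned (one of the last four; its "shot" number tells which), for a name from the list of things; names that differ only in an ending like _2 or _b are one class to them, and where a whole thing is asked for, a point or a joint stands for the part that bears it (a point fixed in the world has none). Each returns a list of dicts, best first, with "conf" (0 to 1); they miss things now and then, are a little off and sometimes report something else, mostly with a low value. They report only what shows in the picture. A call takes as long as a camera call.
- look_for(query, picture): "extent" ([centre column, centre row, width, height] in pixels, round what is visible of it).
- mark_of(query, picture): "point" ([row, column] in pixels: a listed point, or the origin of a listed thing).
The state is a dict: "time": time; "joint_pos": joint angles; "joint_velocities": joint speeds; "joint_efforts": joint torques, N m; "position": TCP position; "orientation": TCP orientation; "contact_force": force on the tool from outside, world axes, zero at the start; "wrist_torque": the same for the moment, N m; "width": finger opening in mm.
Only numpy, scipy, OpenCV 4.12 (cv2) and the standard library are available. Lean on these libraries where they do the work, as an engineer would, in place of code of your own. Each camera call takes 0.05 s, during which the arm holds its last target.

## Working session

There is one attempt and no reset: what is moved stays moved. The work goes in short steps, Python scripts to look and compute and a shell command to move; the robot and the scene stay as the last step left them, time stands still between calls to the robot, and variables do not carry over. Pictures are saved under pics/ and viewed, and the job is handed in when it is done.

```bash
mkdir -p pics; cat > h.py <<'E'
from bench import *
import numpy as np, cv2
def save(p,n): cv2.imwrite('pics/'+n+'.png', cv2.cvtColor(p['frame'],cv2.COLOR_RGB2BGR))
def ray(p,u,v):
    n=cv2.undistortPoints(np.array([[[u,v]]],float),p['mtx'],np.array(p['D'],float))[0,0]
    T=np.array(p['T']); return T[:3,3], T[:3,:3]@np.array([n[0],n[1],1.])
def atz(p,u,v,z):
    o,d=ray(p,u,v); return o+d*(z-o[2])/d[2]
def proj(p,X):
    T=np.linalg.inv(np.array(p['T'])); r,_=cv2.Rodrigues(T[:3,:3])
    return cv2.projectPoints(np.array(X,float).reshape(-1,1,3),r,T[:3,3],p['mtx'],np.array(p['D'],float))[0].reshape(-1,2)
E
python3 - <<'E'
from h import *
for n in ['scene','top']:
    p=snapshot(n); save(p,n+'0'); print(n,np.round(p['T'],2).tolist())
    for q,z in [('clamp_grip',110),('spare_bar_end',124),('cover_center',18)]:
        for m in mark_of(q,p)[:3]: print(q,m,np.round(atz(p,m['point'][1],m['point'][0],z),1))
        for m in look_for(q,p)[:2]: print('  box',m)
s=read_state();print(s)
E
```

```text
scene [[-0.66, -0.56, 0.49, -107.35], [-0.75, 0.5, -0.43, 435.28], [-0.01, -0.65, -0.76, 938.28], [0.0, 0.0, 0.0, 1.0]]
clamp_grip {'point': [338.1, 190.6], 'conf': 0.88} [391.5 303.7 110. ]
  box {'extent': [194.0, 340.4, 26.2, 35.3], 'conf': 0.95}
cover_center {'point': [360.3, 198.2], 'conf': 0.59} [395.1 304.5  18. ]
  box {'extent': [197.7, 364.3, 82.3, 62.4], 'conf': 0.63}
top [[-0.02, -0.99, 0.16, 246.16], [-1.0, 0.02, -0.01, -3.89], [0.01, -0.16, -0.99, 1339.47], [0.0, 0.0, 0.0, 1.0]]
clamp_grip {'point': [272.9, 187.4], 'conf': 0.7} [402.8 297.  110. ]
  box {'extent': [186.2, 276.4, 19.7, 20.5], 'conf': 0.52}
spare_bar_end {'point': [239.9, 455.4], 'conf': 0.55} [ 468.2 -364.3  124. ]
  box {'extent': [445.5, 252.8, 22.6, 22.3], 'conf': 0.84}
cover_center {'point': [279.5, 190.6], 'conf': 0.68} [396.9 310.8  18. ]
  box {'extent': [193.4, 281.6, 63.7, 39.2], 'conf': 0.61}
{'time': 0.7, 'joint_pos': array([-1.34506958e+00,  2.45058055e-01,  1.55779002e+00, -7.19340647e-07,
        1.33872408e+00, -1.74095974e-01]), 'joint_velocities': array([ 0.0006665 , -0.00223598,  0.0001885 , -0.00234645,  0.00117629,
        0.0004905 ]), 'joint_efforts': array([-1.45312802e-04, -4.15730989e+01, -3.14807332e+01,  6.85091852e-02,
        2.90652394e-02, -1.89698574e-05]), 'position': array([ 253.02601457, -598.74237752,  213.487477  ]), 'orientation': array([ 1.02515520e-05,  9.80084167e-01,  1.98582540e-01, -8.54391494e-08]), 'contact_force': array([-0.02104518,  0.92083526, -0.03646157]), 'wrist_torque': array([-0.01085193,  0.01989029, -0.03253221]), 'width': 94.11363437622191}
```

```bash
python3 - <<'E'
import cv2
for n,(x,y) in [('scene0',(194,340)),('top0',(187,276))]:
    i=cv2.imread(f'pics/{n}.png'); c=i[y-50:y+50,x-66:x+67]
    cv2.imwrite(f'pics/{n}c.png',cv2.resize(c,None,fx=6,fy=6,interpolation=cv2.INTER_CUBIC)) 
E
```

```text
(no output)
```

View pics/scene0.png

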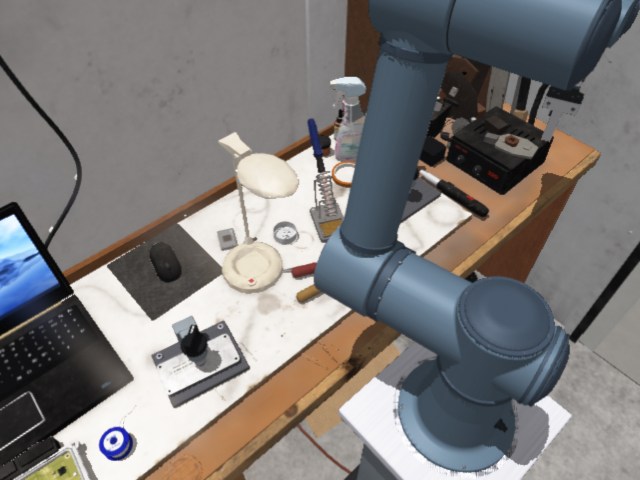

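View pics/top0.png

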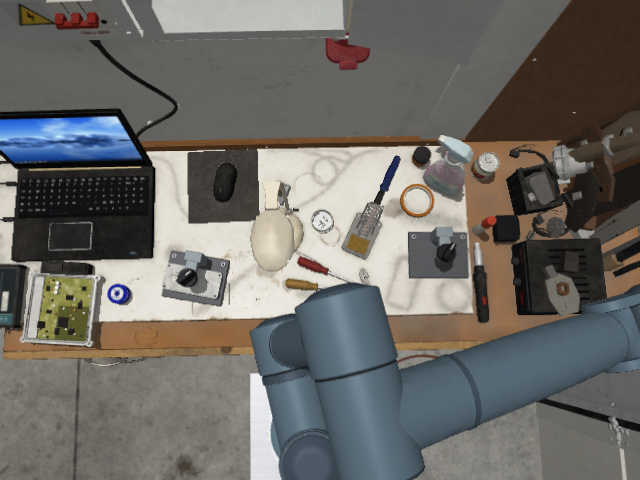

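```bash
sleep 1
```

```text
(no output)
```

View pics/scene0c.png

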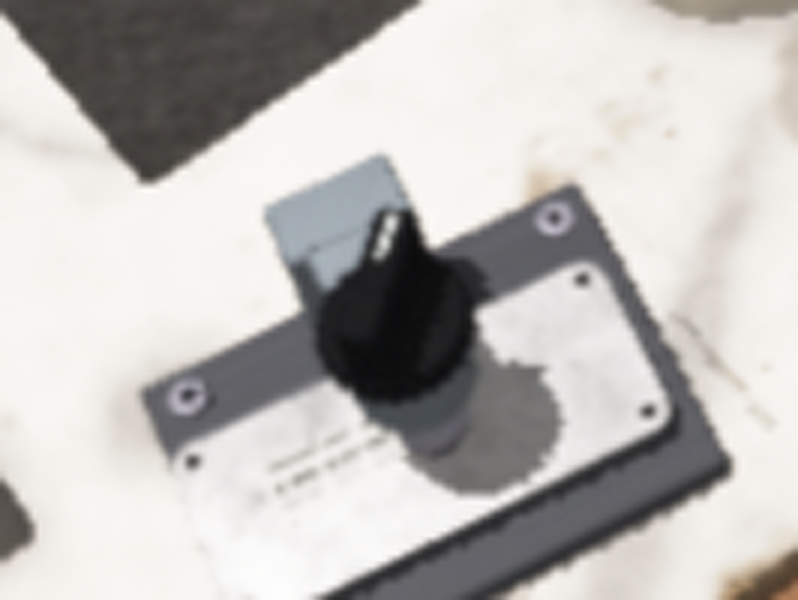

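View pics/top0c.png

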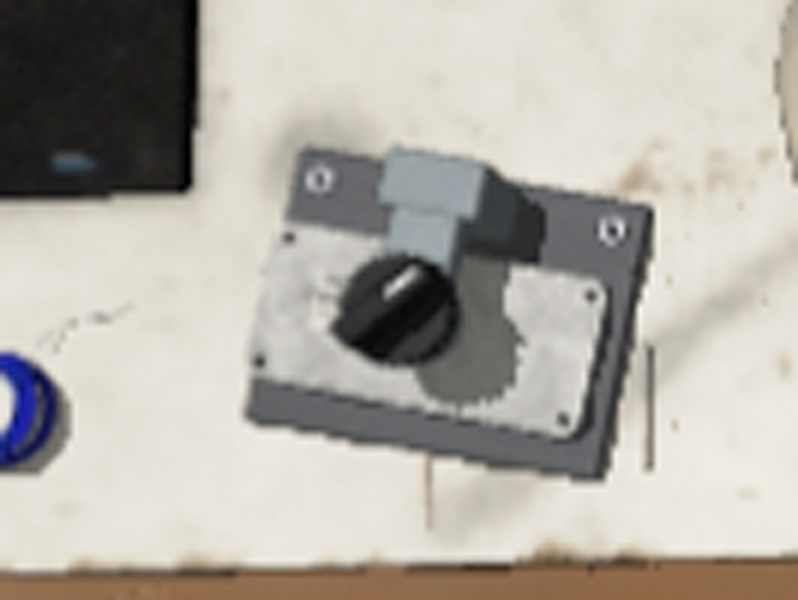

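The cover's clamp is on the left: its knob is at about (193,341) in the scene picture and (187,277) in the top picture. The white line points up and slightly right in the top picture. The empty clamp is at (446,252) in the top picture. The lamp stands between them at about (275,235).

```bash
python3 - <<'E'
from h import *
P={n:snapshot(n) for n in('scene','top')}
def tri(a,b):
    o1,d1=ray(P['scene'],*a);o2,d2=ray(P['top'],*b)
    d1/=np.linalg.norm(d1);d2/=np.linalg.norm(d2)
    s=np.linalg.lstsq(np.c_[d1,-d2],o2-o1,rcond=None)[0]
    return o1+s[0]*d1,o2+s[1]*d2
print(tri((190.6,338.1),(187.4,272.9)))
for k in range(2):
  for n in P:
    P[n]=snapshot(n)
    for m in mark_of('clamp_grip',P[n])[:1]: print(n,m)
# white line endpoints
sc=lambda x,y:(128+x/6,290+y/6); tp=lambda x,y:(121+x/6,226+y/6)
for nm,f,pts in [('scene',sc,[(395,213),(376,260)]),('top',tp,[(420,262),(384,299)])]:
    q=[atz(P[nm],*f(*a),124.5) for a in pts]; print(nm,np.round(q,1), np.degrees(np.arctan2(*(q[0]-q[1])[[1,0]])))
# skirt centre, top view: mid-height z~89 ; base corners
print('skirt top',atz(P['top'],*tp(398,310),92),'scene',atz(P['scene'],*sc(397,322),92))
c=[atz(P['top'],*tp(*a),12) for a in [(303,150),(653,207),(605,478),(247,420)]]
print(np.round(c,1)); print([np.degrees(np.arctan2(*(c[i]-c[j])[[1,0]])) for i,j in[(0,1),(3,2),(0,3),(1,2)]])
# project model
for nm in P:
  img=cv2.cvtColor(P[nm]['frame'],cv2.COLOR_RGB2BGR)
  print(nm,proj(P[nm],[[398,300,110],[398,300,124.5]]))
E
```

```text
(array([404.07646225, 300.38879401,  89.12398901]), array([405.43740284, 301.98993092,  89.68931437]))
scene {'point': [337.7, 186.2], 'conf': 0.86}
top {'point': [274.1, 184.4], 'conf': 0.57}
scene {'point': [336.9, 189.4], 'conf': 0.66}
top {'point': [272.7, 186.4], 'conf': 0.85}
scene [[400.9 287.5 124.5]
 [391.  300.7 124.5]] -52.82916992685867
top [[408.7 284.8 124.5]
 [394.  299.2 124.5]] -44.16108129207414
skirt top [393.20285882 301.39378674  92.        ] scene [388.05499748 302.18495786  92.        ]
[[475.2 364.5  12. ]
 [446.1 208.6  12. ]
 [326.7 229.2  12. ]
 [355.5 386.5  12. ]]
[np.float64(79.43041146226543), np.float64(79.62892279187142), np.float64(-10.437012006463602), np.float64(-9.802124106302461)]
scene [[190.40067167 334.54899279]
 [188.87110722 330.55028273]]
top [[186.15331566 274.88900358]
 [184.68911631 274.18752333]]
```

```bash
cat > ov.py <<'E'
from h import *
def overlay(P,c,ang,name):
    a=np.radians(ang);R=np.array([[np.cos(a),-np.sin(a)],[np.sin(a),np.cos(a)]]);t=np.linspace(0,2*np.pi,60)
    L=[]
    for z in(82.5,95.5): L.append((np.c_[c[0]+23*np.cos(t),c[1]+23*np.sin(t),0*t+z],(0,200,0)))
    bx=np.array([[23,7],[-23,7],[-23,-7],[23,-7],[23,7]])@R.T+c
    L.append((np.c_[bx,0*bx[:,:1]+124.5],(0,0,255)))
    ln=np.array([[10,0],[22,0]])@R.T+c; L.append((np.c_[ln,[124.5]*2],(255,100,0)))
    out=[]
    for n,(x,y) in [('scene',(194,340)),('top',(187,276))]:
        i=cv2.cvtColor(P[n]['frame'],cv2.COLOR_RGB2BGR)[y-30:y+30,x-20:x+20]
        i=cv2.resize(i,None,fx=10,fy=10,interpolation=cv2.INTER_CUBIC)
        i=np.clip(i.astype(float)*1.7,0,255).astype(np.uint8)
        for X,col in L:
            q=(proj(P[n],X)-[x-20,y-30]+.5)*10
            cv2.polylines(i,[np.round(q).astype(int)],False,col,1)
        out.append(i)
    cv2.imwrite(f'pics/{name}.png',np.hstack(out))
E
python3 - <<'E'
from ov import *
P={n:snapshot(n) for n in('scene','top')}
overlay(P,np.array([391,302.]),-48,'ov1')
E
```

```text
(no output)
```

View pics/ov1.png

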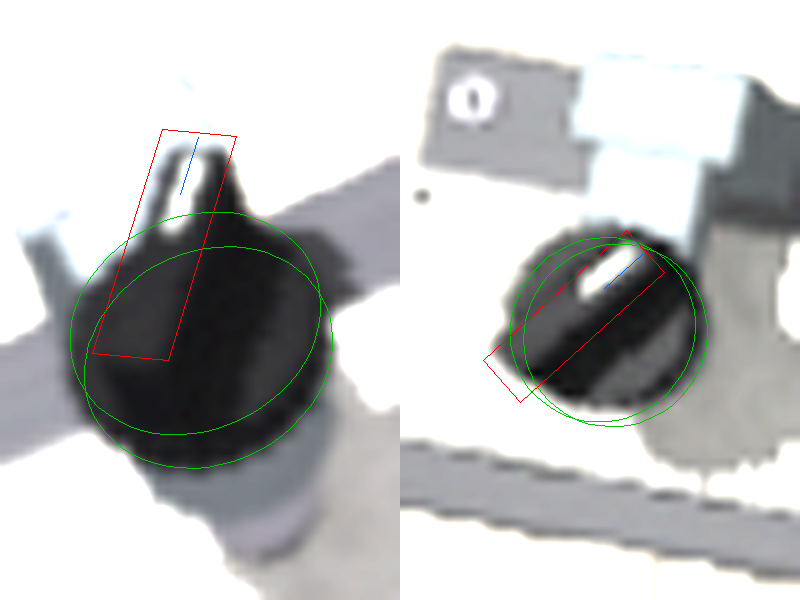

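```bash
python3 - <<'E'
from ov import *
P={n:snapshot(n) for n in('scene','top')}
def tri(a,b):
    o1,d1=ray(P['scene'],*a);o2,d2=ray(P['top'],*b)
    d1/=np.linalg.norm(d1);d2/=np.linalg.norm(d2)
    s=np.linalg.lstsq(np.c_[d1,-d2],o2-o1,rcond=None)[0]
    return np.round((o1+s[0]*d1+o2+s[1]*d2)/2,1),np.round(np.linalg.norm(o1+s[0]*d1-o2-s[1]*d2),1)
print('line ctr',tri((192,329),(186.8,272.5)))
print('screw holes (z12)',tri((128+187/6,290+397/6),(121+320/6,226+179/6)),tri((128+553/6,290+218/6),(121+612/6,226+230/6)))
print('lamp head ctr',tri((268,175),(275,238)))
for z in(350,400): print(z,[np.round(atz(P['top'],u,v,z)[:2]) for u,v in[(275,272),(250,240),(303,235),(270,180)]])
print('lamp base',[np.round(atz(P['scene'],u,v,10)[:2]) for u,v in[(252,292),(222,270),(283,265)]])
for c,a,n in [((394,302),-46,'ov2'),((391,305),-46,'ov3')]: pass
overlay(P,np.array([391,305.]),-46,'ov3')
E
```

```text
line ctr (array([401.3, 294.5, 119.9]), np.float64(3.9))
screw holes (z12) (array([462.2, 357.4,   6.1]), np.float64(2.1)) (array([436.2, 226.8,   7.7]), np.float64(1.8))
lamp head ctr (array([441.4,  65. , 332.1]), np.float64(2.1))
350 [array([370.,  65.]), array([436., 114.]), array([444.,   8.]), array([559.,  73.])]
400 [array([364.,  62.]), array([426., 108.]), array([434.,   8.]), array([543.,  70.])]
lamp base [array([459., 125.]), array([552., 140.]), array([471.,  28.])]
```

View pics/ov3.png

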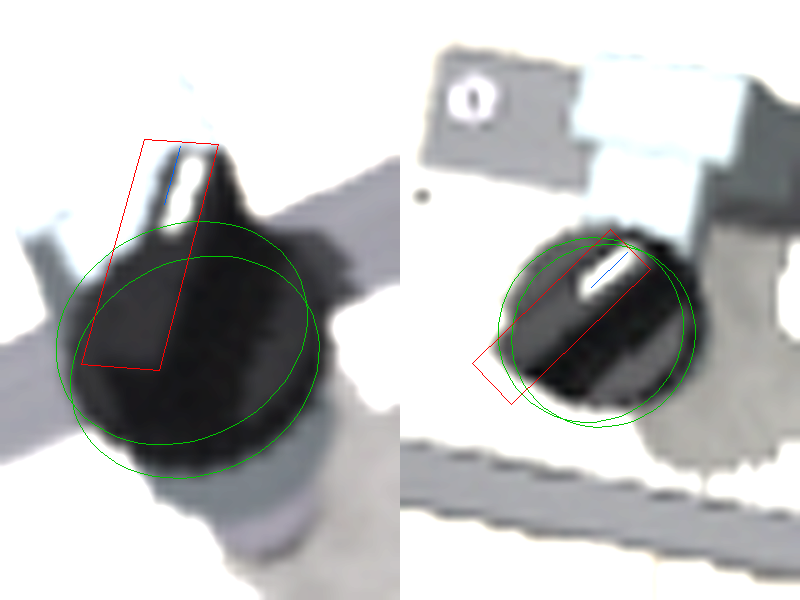

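```bash
cat > go.py <<'E'
from h import *
import sys
from scipy.spatial.transform import Rotation as Ro
s=read_state();q=s['orientation'];R=Ro.from_quat(np.r_[q[1:],q[0]]).as_matrix()
t=np.array([float(a) for a in sys.argv[1:4]])
yaw=np.degrees(np.arctan2(R[1,0],R[0,0]))
print('t',s['time'],'pos',np.round(s['position'],1),'yaw',round(yaw,2),'tilt',np.round(R[2],3),'shift cm',np.round(R.T@(t-s['position'])/10,2))
if len(sys.argv)>4: print('roll',np.radians(-((float(sys.argv[4])-yaw+180)%360-180)))
print('F',np.round(s['contact_force'],1),'M',np.round(s['wrist_torque'],3),'w',round(s['width'],1),'j',np.round(s['joint_pos'],2))
E
python3 -m pendant '[[[-1,0,0,-4,0],[-1,0,0,-8,0],[-1,0,0,-12,0],[-1,0,0,-16,0],[-1,0,0,-20,0]]]' 20
python3 -m pendant '[[[-1,0,0,-4,-0.1],[-1,0,0,-8,-0.2],[-1,0,0,-9,-0.3],[-1,0,0,-9,-0.4]]]'
python3 go.py 430 -150 500 133
```

```text
time: 1.82
position: [252.9, -598.4, 415.6]
orientation: [0.0, 0.98, 0.199, 0.0]
contact_force: [-0.0, -1.4, 0.4]
width: 94.0
time: 2.15
position: [253.2, -599.3, 509.6]
orientation: [0.005, 0.92, 0.392, -0.001]
contact_force: [-0.2, 0.3, -0.1]
width: 94.0
t 2.15 pos [ 253.2 -599.3  509.6] yaw 46.11 tilt [-0.005  0.008 -1.   ] shift cm [ 44.64 -18.41   0.58]
roll -1.5164942107920167
F [-0.2  0.3 -0.1] M [-0.019  0.    -0.057] w 94.0 j [-1.35  0.18  1.11  0.    1.84 -0.58]
```

```bash
python3 -m pendant '[[[-1,3.7,-1.53,0,0],[-1,7.4,-3.06,0,0],[-1,11.1,-4.58,0,0],[-1,14.8,-6.1,0,0],[-1,18.5,-7.6,0,0]]]'
python3 -m pendant '[[[-1,3.7,-1.53,0,0],[-1,7.4,-3.06,0,0],[-1,11.1,-4.58,0,0],[-1,14.8,-6.1,0,0],[-1,18.5,-7.6,0,0]]]'
python3 go.py 392 303 500 133
```

```text
time: 2.57
position: [327.7, -411.3, 503.5]
orientation: [0.0, 0.921, 0.389, 0.0]
contact_force: [0.8, -0.1, 0.7]
width: 93.9
time: 2.98
position: [402.0, -225.5, 503.7]
orientation: [0.0, 0.921, 0.389, 0.0]
contact_force: [0.8, 0.3, -0.1]
width: 94.1
t 2.9833 pos [ 402.  -225.5  503.7] yaw 45.8 tilt [ 0.     0.001 -1.   ] shift cm [ 37.19 -37.56   0.34]
roll -1.5219544310750408
F [ 0.8  0.3 -0.1] M [-0.036  0.005  0.032] w 94.1 j [-0.76 -0.28  1.56  0.    1.86  0.01]
```

```bash
python3 -m pendant '[[[-1,2.8,-2.83,0,0],[-1,5.6,-5.66,0,0],[-1,8.4,-8.5,0,0],[-1,11.2,-11.3,0,0],[-1,14,-14.1,0,0]]]'
python3 -m pendant '[[[-1,2.8,-2.83,0,0],[-1,5.6,-5.66,0,0],[-1,8.4,-8.5,0,0],[-1,11.2,-11.3,0,0],[-1,14,-14.1,0,0]]]'
python3 go.py 392 303 500 133
```

```text
time: 3.4
position: [397.6, -27.0, 503.7]
orientation: [0.0, 0.921, 0.389, 0.0]
contact_force: [0.4, 0.3, 0.1]
width: 93.9
time: 3.82
position: [394.0, 171.9, 503.9]
orientation: [0.0, 0.921, 0.389, 0.001]
contact_force: [0.7, -0.8, 0.2]
width: 94.0
t 3.8167 pos [394.  171.9 503.9] yaw 45.83 tilt [ 0.001  0.001 -1.   ] shift cm [ 9.27 -9.28  0.39]
roll -1.5213261536819382
F [ 0.7 -0.8  0.2] M [-0.021 -0.028 -0.003] w 94.0 j [ 0.15 -0.36  1.62 -0.    1.88  0.92]
```

```bash
python3 -m pendant '[[[-1,2.8,-2.8,0,-0.1],[-1,5.6,-5.6,0,-0.2],[-1,8.4,-8.4,0,-0.3],[-1,9.27,-9.28,0,-0.4],[-1,9.27,-9.28,0,-0.5]]]'
python3 -m pendant '[[[-1,0,0,2,-0.1],[-1,0,0,5,-0.2],[-1,0,0,8,-0.3],[-1,0,0,12,-0.4],[-1,0,0,15,-0.5]]]'
python3 -m pendant '[[[-1,0,0,2,-0.1],[-1,0,0,5,-0.2],[-1,0,0,8,-0.3],[-1,0,0,10,-0.4],[-1,0,0,10,-0.52]]]'
python3 go.py 392 303 180 133
```

```text
time: 4.23
position: [392.0, 303.8, 502.7]
orientation: [-0.0, 0.793, 0.609, -0.001]
contact_force: [0.6, -1.3, 0.4]
width: 93.9
time: 4.65
position: [392.0, 300.8, 350.8]
orientation: [-0.0, 0.62, 0.785, -0.001]
contact_force: [-0.7, -0.4, 0.3]
width: 93.9
time: 5.07
position: [390.1, 299.8, 248.1]
orientation: [-0.003, 0.397, 0.918, -0.003]
contact_force: [0.2, -0.1, 0.1]
width: 94.3
t 5.0667 pos [390.1 299.8 248.1] yaw 133.21 tilt [ 0.003 -0.008 -1.   ] shift cm [0.09 0.41 6.81]
roll 0.0037142400777275893
F [ 0.2 -0.1  0.1] M [ 0.017 -0.17   0.039] w 94.3 j [ 0.42 -0.16  1.91 -0.    1.4  -0.33]
```

```bash
python3 -m pendant '[[[-1,0,0,3,0],[-1,0,0,6,0],[-1,0,0,6.5,0],[-1,0,0,6.5,0],[-1,0,0,6.5,0]]]'
python3 go.py 392 303 110 133
python3 - <<'E'
from h import *
P=[]
for n,(x,y) in [('scene',(194,330)),('top',(187,276))]:
    p=snapshot(n); i=cv2.cvtColor(p['frame'],cv2.COLOR_RGB2BGR)[y-50:y+50,x-33:x+33]; P.append(cv2.resize(i,None,fx=6,fy=6,interpolation=cv2.INTER_CUBIC))
cv2.imwrite('pics/a1.png',np.hstack(P))
E
```

```text
time: 5.48
position: [393.2, 301.3, 189.6]
orientation: [0.0, 0.399, 0.917, 0.0]
contact_force: [-0.9, -0.1, 0.7]
width: 94.2
t 5.4833 pos [393.2 301.3 189.6] yaw 132.91 tilt [-0.     0.001 -1.   ] shift cm [0.21 0.02 7.96]
roll -0.0014955055044499357
F [-0.9 -0.1  0.7] M [ 0.003 -0.094  0.018] w 94.2 j [ 0.42 -0.1   1.97  0.    1.27 -0.32]
```

View pics/a1.png

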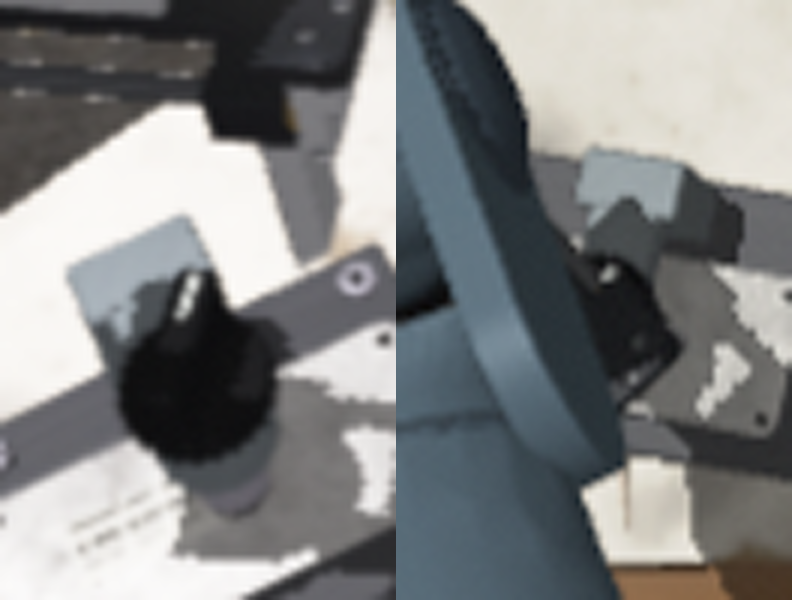

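The scene picture shows the knob clear under the gripper, with the fingers above it, and its white line unmoved at about crop (187,295). Next I descend.

```bash
python3 -m pendant '[[[-1,0.1,0,3,0],[-1,0.2,0,5.5,0],[-1,0.2,0,7,0],[-1,0.2,0,8,0],[-1,0.2,0,8,0]]]'
python3 go.py 392 303 108 133
python3 -m pendant '[[[1,0,0,0,0],[1,0,0,0,0],[1,0,0,0,0],[1,0,0,0,0]]]' 8
python3 go.py 392 303 108 133
```

```text
time: 6.0
position: [390.9, 302.3, 107.7]
orientation: [-0.001, 0.399, 0.917, -0.001]
contact_force: [-0.4, -0.2, 0.1]
width: 94.2
t 6.0 pos [390.9 302.3 107.7] yaw 132.92 tilt [ 0.001 -0.002 -1.   ] shift cm [-0.02  0.13 -0.03]
roll -0.001463237849539256
F [-0.4 -0.2  0.1] M [-0.011 -0.094 -0.056] w 94.2 j [ 0.43  0.01  2.03 -0.    1.11 -0.32]
time: 6.33
position: [392.2, 302.9, 109.7]
orientation: [0.001, 0.399, 0.917, 0.001]
contact_force: [-1.0, -0.3, -1.2]
width: 71.2
t 6.3333 pos [392.2 302.9 109.7] yaw 132.91 tilt [-0.001  0.002 -1.   ] shift cm [ 0.02 -0.01  0.17]
roll -0.0015024339852751627
F [-1.  -0.3 -1.2] M [-0.002 -0.135 -0.011] w 71.2 j [ 0.43  0.    2.03  0.    1.11 -0.32]
```

```bash
for i in 1 2 ; do python3 -m pendant '[[[1,0,0,0,0],[1,0,0,0,0],[1,0,0,0,0],[1,0,0,0,0]]]'; done
for i in 1 2 3 ; do python3 -m pendant '[[[1,0,0,0,0],[1,0,0,0,0]]]';python3 go.py 392 303 108 133; done
```

```text
time: 6.67
position: [391.4, 302.5, 108.5]
orientation: [0.0, 0.399, 0.917, 0.0]
contact_force: [-0.4, -0.4, -0.7]
width: 44.3
time: 7.0
position: [391.3, 302.5, 108.4]
orientation: [-0.0, 0.399, 0.917, -0.0]
contact_force: [-0.8, -0.0, 0.3]
width: 17.6
time: 7.17
position: [391.6, 302.7, 108.5]
orientation: [0.0, 0.4, 0.917, 0.0]
contact_force: [0.8, 0.7, -1.4]
width: 14.7
t 7.1667 pos [391.6 302.7 108.5] yaw 132.9 tilt [-0.     0.001 -1.   ] shift cm [-0.01  0.05  0.05]
roll -0.0017298110522819595
F [ 0.8  0.7 -1.4] M [ 0.248 -0.397 -0.038] w 14.7 j [ 0.43  0.    2.03  0.    1.11 -0.32]
time: 7.33
position: [391.6, 302.7, 108.5]
orientation: [0.0, 0.399, 0.917, 0.0]
contact_force: [1.9, 1.3, -3.2]
width: 14.1
t 7.3333 pos [391.6 302.7 108.5] yaw 132.91 tilt [ 0.     0.001 -1.   ] shift cm [-0.01  0.05  0.05]
roll -0.001622223263083573
F [ 1.9  1.3 -3.2] M [ 0.346 -0.459 -0.019] w 14.1 j [ 0.43  0.    2.03  0.    1.11 -0.32]
time: 7.5
position: [391.6, 302.7, 108.5]
orientation: [0.0, 0.399, 0.917, 0.0]
contact_force: [2.8, 2.1, -1.7]
width: 14.1
t 7.5 pos [391.6 302.7 108.5] yaw 132.91 tilt [-0.     0.001 -1.   ] shift cm [-0.    0.05  0.05]
roll -0.0015128919372509589
F [ 2.8  2.1 -1.7] M [ 0.455 -0.512 -0.071] w 14.1 j [ 0.43  0.    2.03  0.    1.11 -0.32]
```

```bash
python3 -m pendant '[[[1,0,0.05,0,0],[1,0,0.05,0,0],[1,0,0.05,0,0]]]' 20;python3 go.py 392 303 108 133; python3 -m pendant '[[[1,0,0,0,0],[1,0,0,0,0],[1,0,0,0,0]]]' 45;python3 go.py 392 303 108 133
```

```text
time: 7.75
position: [391.6, 302.8, 108.5]
orientation: [-0.0, 0.399, 0.917, -0.0]
contact_force: [0.9, 1.2, -1.1]
width: 14.1
t 7.75 pos [391.6 302.8 108.5] yaw 132.92 tilt [ 0. -0. -1.] shift cm [-0.01  0.04  0.05]
roll -0.0014752586201657973
F [ 0.9  1.2 -1.1] M [ 0.276 -0.3   -0.098] w 14.1 j [ 0.43  0.01  2.03  0.    1.11 -0.32]
time: 8.0
position: [391.6, 302.8, 108.5]
orientation: [-0.0, 0.399, 0.917, -0.0]
contact_force: [0.2, 1.6, -0.6]
width: 13.7
t 8.0 pos [391.6 302.8 108.5] yaw 132.91 tilt [ 0. -0. -1.] shift cm [-0.01  0.04  0.05]
roll -0.0014927513459980224
F [ 0.2  1.6 -0.6] M [ 0.296 -0.264 -0.033] w 13.7 j [ 0.43  0.01  2.03  0.    1.11 -0.32]
```

```bash
cat > m.py <<'E'
from h import *
s=read_state();q=s['orientation']
print(s['time'],'yaw',round(2*np.degrees(np.arctan2(q[2],q[1])),2),'F',np.round(s['contact_force'],1),'M',np.round(s['wrist_torque'],3),'w',round(s['width'],1),'j6',round(s['joint_pos'][5],3))
E
for i in 1 2 3 4; do python3 -m pendant '[[[1,0,0,0,0.05]]]' >/dev/null; python3 m.py; done
```

```text
8.0833 yaw 130.02 F [ 0.5  2.5 -1. ] M [ 0.313 -0.14   0.085] w 13.7 j6 -0.27
8.1667 yaw 127.07 F [-0.   1.4 -0.9] M [ 0.355 -0.179  0.052] w 13.8 j6 -0.218
8.25 yaw 124.21 F [ 0.4  1.7 -1.7] M [ 0.317 -0.175  0.041] w 13.6 j6 -0.168
8.3333 yaw 121.34 F [ 0.8  1.6 -0.7] M [ 0.302 -0.229  0.072] w 14.0 j6 -0.118
```

```bash
for i in 1 2 3 4; do python3 -m pendant '[[[1,0,0,0,0.05]]]' >/dev/null; python3 m.py; done
```

```text
8.4167 yaw 118.47 F [ 0.9  0.4 -0.2] M [ 0.354 -0.257  0.078] w 13.8 j6 -0.068
8.5 yaw 115.61 F [ 1.3  1.3 -1.8] M [ 0.318 -0.168  0.027] w 13.9 j6 -0.018
8.5833 yaw 112.75 F [-0.1  1.3 -1.2] M [ 0.372 -0.205  0.081] w 13.7 j6 0.032
8.6667 yaw 109.88 F [ 1.6  2.  -0.6] M [ 0.361 -0.222  0.054] w 14.0 j6 0.082
```

```bash
for i in 1 2 3 ; do python3 -m pendant '[[[1,0,0,0,0.05]]]' >/dev/null; python3 m.py; done
```

```text
8.75 yaw 107.01 F [-0.3  1.7 -0.5] M [ 0.354 -0.239  0.052] w 13.6 j6 0.132
8.8333 yaw 104.15 F [1.2 1.2 0. ] M [ 0.362 -0.206  0.138] w 13.6 j6 0.182
8.9167 yaw 101.29 F [-0.2  1.3 -1.6] M [ 0.367 -0.23   0.092] w 13.7 j6 0.232
```

```bash
for i in 1 2 3 ; do python3 -m pendant '[[[1,0,0,0,0.05]]]' >/dev/null; python3 m.py; done
```

```text
9.0 yaw 98.45 F [ 1.5  1.1 -1. ] M [ 0.352 -0.232  0.232] w 13.6 j6 0.281
9.0833 yaw 95.6 F [ 1.4  2.3 -0.5] M [ 0.401 -0.234  0.299] w 13.7 j6 0.331
9.1667 yaw 92.73 F [ 1.1  1.7 -1. ] M [ 0.298 -0.223  0.262] w 13.6 j6 0.381
```

```bash
for i in 1 2 3 ; do python3 -m pendant '[[[1,0,0,0,0.05]]]' >/dev/null; python3 m.py; done
```

```text
9.25 yaw 89.86 F [ 1.5  2.4 -2.3] M [ 0.368 -0.27   0.202] w 13.9 j6 0.431
9.3333 yaw 86.99 F [ 0.8  1.1 -0.9] M [ 0.324 -0.233  0.178] w 13.6 j6 0.481
9.4167 yaw 84.13 F [ 0.9  1.9 -1.3] M [ 0.409 -0.257  0.325] w 13.5 j6 0.531
```

```bash
for i in 1 2 3 ; do python3 -m pendant '[[[1,0,0,0,0.045]]]' >/dev/null; python3 m.py; done; python3 -m pendant '[[[1,0,0,0,0],[1,0,0,0,0]]]'; python3 m.py
```

```text
9.5 yaw 81.56 F [ 1.6  2.  -1.3] M [ 0.317 -0.259  0.341] w 13.8 j6 0.576
9.5833 yaw 79.0 F [ 1.4  2.  -1. ] M [ 0.392 -0.272  0.321] w 13.8 j6 0.621
9.6667 yaw 76.41 F [ 0.9  1.9 -1.6] M [ 0.409 -0.222  0.22 ] w 13.4 j6 0.666
time: 9.83
position: [391.8, 302.9, 108.5]
orientation: [0.0, 0.785, 0.619, 0.0]
contact_force: [1.1, 2.4, -0.8]
width: 13.5
9.8333 yaw 76.55 F [ 1.1  2.4 -0.8] M [ 0.264 -0.295  0.097] w 13.5 j6 0.663
```

```bash
python3 -m pendant '[[[-0.2,0,0,0,0],[-0.2,0,0,0,0],[-0.2,0,0,0,0],[-0.2,0,0,0,0],[-0.2,0,0,0,0]]]'; python3 m.py; python3 -m pendant '[[[-0.2,0,0,-1,0],[-0.2,0,0,-4,0],[-0.2,0,0,-8,0],[-0.2,0,0,-12,0],[-0.2,0,0,-16,0]]]'; python3 -m pendant '[[[-0.2,0,0,-4,0],[-0.2,0,0,-8,0],[-0.2,0,0,-12,0],[-0.2,0,0,-14,0],[-0.2,0,0,-14,0]]]'; python3 m.py
python3 - <<'E'
from ov import *
P={n:snapshot(n) for n in('scene','top')}
overlay(P,np.array([391,303.]),-103.5,'ov9')
save(P['scene'],'s9')
E
```

```text
time: 10.25
position: [391.6, 302.7, 108.4]
orientation: [0.0, 0.785, 0.619, -0.0]
contact_force: [-1.1, -0.2, -0.4]
width: 44.1
10.25 yaw 76.49 F [-1.1 -0.2 -0.4] M [-0.068 -0.011  0.013] w 44.1 j6 0.664
time: 10.67
position: [391.3, 302.6, 271.0]
orientation: [0.0, 0.785, 0.619, 0.0]
contact_force: [1.0, 1.3, 1.4]
width: 56.4
time: 11.08
position: [393.0, 303.5, 415.8]
orientation: [0.001, 0.785, 0.619, 0.006]
contact_force: [-0.0, -0.6, -0.5]
width: 56.4
11.0833 yaw 76.49 F [-0.  -0.6 -0.5] M [-0.018 -0.09  -0.012] w 56.4 j6 0.665
```

View pics/ov9.png

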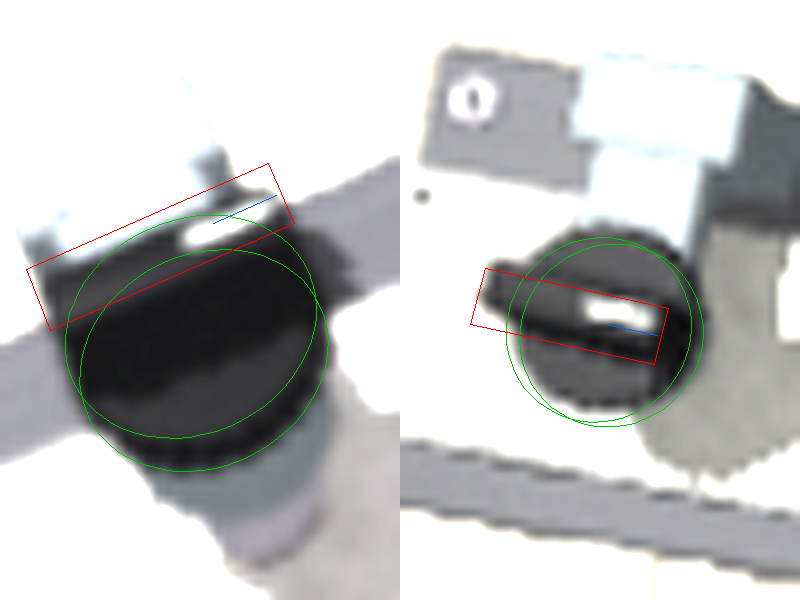

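View pics/s9.png

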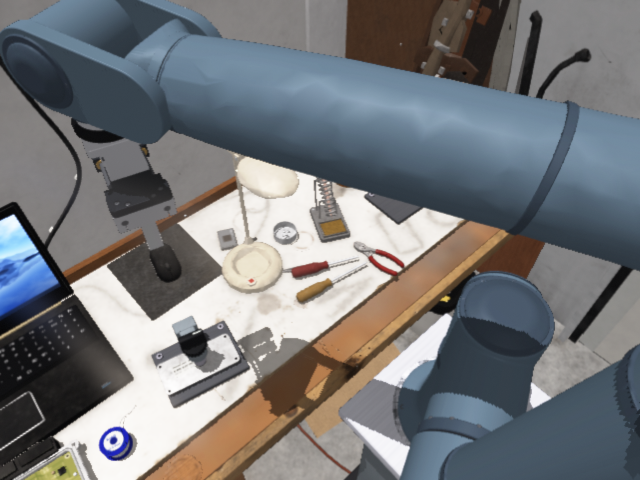

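The knob now points at about -103°, which agrees with the final tool yaw: the white line is at scene crop (225,225) and top crop (620,310). The cover and base look unmoved, and the gripper is clear of everything.

```bash
python3 -c "
from bench import *
close_job()"
```

```text
the job is handed in; nothing more can be done
```

I tightened the clamp over the cover and handed the job in at about 11 s on the robot's clock. I went over the lamp, gripped the knob's bar and turned it about 56° clockwise in all.

- **Tightening:** The turning torque stayed near 0.06 N m at first. It rose to 0.2–0.34 N m after about 0.6 rad, which shows the screw was tight.
- **Slip:** I turned it on by an estimated 0.40 rad, which is one click and not yet a second. The torque peaked twice, about 14° apart, which fits the 15° clicks. The exact point where the screw became tight is uncertain by about 0.04 rad.
- **Final checks:** After I let go and lifted the gripper clear, the pictures show the knob at the angle where the tool left it and the cover unmoved. Forces read about zero, and they stayed below 5 N in every reading during the job.
- **Empty clamp:** The tool stayed well clear of its knob. I did not take a closing picture of it.
- **Disagreement:** The two cameras differed by about 3 mm on where the knob was. I used the average, and the bar was gripped cleanly at 14 mm.

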